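# Close the drill jig over a copper tag and hold it clamped

## Robot

A 7-joint arm with a two-finger parallel gripper is mounted at the origin on the work surface; the furniture and walls round the work are solid. World frame = base frame: x ahead of the robot, y to its left, z up, the work surface at z = 0. Lengths are in m, angles in rad, forces in N, time in s.
With the tool pointing down it reaches from about 0.4 to 0.875 m from the base axis. Payload 4.4 kg.
Tool frame: the origin (TCP) lies midway between the tips of the shut fingers; the grasp point (between the pads) lies 19 mm behind it (grip_depth is the distance from the TCP to the grasp point, in m); z points along the fingers, y is the line along which they close (so a half turn about z gives the same grasp; the last joint's range is limited). The gripper opens to 85 mm and grips with 20 to 120 N. Pads are 22 mm wide; open, the fingers measure 114 mm over their backs; the gripper's body (76 mm by 85 mm) begins 54 mm behind the grasp point. The pads swing forward as they close: fully open they stand 13 mm farther back than shut.
Start: joints at [-1.392, 0.628, 0.038, 1.517, -0.027, 0.996, -0.02], TCP at [0.158, 0.631, 0.231] pointing down, gripper open.
Joint ranges: [-3.06, 3.06], [-0.37, 2.12], [-1.25, 1.32], [0.18, 2.47], [-1.1, 4.24], [0.23, 1.98], [-2.94, 2.94]. Speed limits (rad/s): [2.57, 2.57, 3.14, 3.14, 3.14, 3.14, 3.14].

## Interface

Orientations are given as a rotation vector (axis times angle).
In Python, from bench import get_obs, read_camera, job_done, grip_depth gives the robot as it stands.
- The arm moves only by the tool jog_arm, never from a script. Its argument "rows" is a list of rows, each a list of 3 entries, a list of its own where there are three numbers: the opening, from -1 (shut) to 1 (fully open), then the shift along the world's x, y, z in cm, then the turn about the world's z in degrees. A call has 1 to 20 rows; each row is the pose to reach, as a shift and turn from the pose commanded when the call began; what a row does not reach only later rows make up. A row lasts 1/12 s, in which the tool goes at most 41.7 mm and 7.16 degrees, less where a joint would pass 70% of its speed; a pose out of reach is approached as far as the arm can. A call with a gripper value outside its range is refused whole. The fingers move at their own pace and stop on an object; the grip force is fixed at half the most. Time passes only in rows, so rows that repeat a pose let the fingers close. It gives the time, the measured TCP pose, the force, the opening and the grip force at its end, in the units of the state.
- get_obs(): the state, without advancing time (a new reading comes with each control period).
- read_camera(name): name is "scene" or "top"; returns a dict with "image" (420x560x3 uint8, blue, green, red), "range_z" (420x560 float32, m along the optical axis (not along the pixel's ray), 0 where there is no reading), "intrinsics" (3x3 intrinsics, pixels), "rvec" (rotation vector, rad) and "tvec" (3), from world to camera coordinates, as OpenCV has them. Camera axes: x right, y down, z forward; pixel columns grow to the right and rows downward; lengths in m; the calibration is good to about 2 mm. A picture is of the moment at which its call begins.
- job_done(): hands the job in; it is judged then, once.
The state is a dict: "time": time; "joint_positions": joint angles; "joint_vel": joint speeds; "joint_torque": joint torques, N m; "tcp_pos": TCP position; "tcp_rot": TCP orientation; "contact_force": force on the tool from outside, world axes, zero at the start; "wrist_torque": the same for the moment, N m; "gripper_width": finger opening in m; "finger_force": force on a finger pad.
Only numpy, scipy, OpenCV 4.12 (cv2) and the standard library are available. Lean on these libraries where they do the work, as an engineer would, in place of code of your own. Each camera call takes 0.05 s, during which the arm holds its last target. There are 200 camera calls.

## Task

Get the drill jig on the bench ready for drilling: lift off the file that was left lying across it and lay it flat on the bench, clear of the jig, without dropping it. Then pick up the jig's loose cover plate by its black grip, slide it over the jig's two dowels (red-painted end to red-painted end) until it drops on, and press it fully home, flat on the jig's base, against the sprung nest that carries the copper tag. Finish while still holding the cover pressed down, and leave the mug, the dish of rings and the paste tin where they stand.

Things in the scene. Friction and masses are not known exactly. Their poses are not given: they have to be found in the camera images.
- jig: drill jig screwed to the bench, does not move: dark steel block 84 mm along its x, 158 mm along its y, 24 mm high. Origin: centre of its underside on the bench, z up. A sprung nest (50 x 66 mm) in the middle of its top carries a copper tag whose top is 29 mm above the bench when not pressed. Two dowels stand on the block, one at each end; the +y end has a red painted line
- red_dowel (a point): foot of the thick dowel, 12 mm in diameter, at the red end of the jig (jig y = +50 mm), at the level of the block's top. Both dowels rise 15 mm above the block's top (to 39 mm above the bench); their last 3 mm taper by 2.8 mm in radius. Axes as the jig's
- plain_dowel (a point): foot of the thin dowel, 8 mm in diameter, at the unpainted end of the jig (jig y = -50 mm), at the level of the block's top; axes as the jig's
- nest (a joint): how far the sprung nest is pushed down, m: 0 at rest, about 0.005 when the cover lies flat on the block. The spring pushes up with about 7 N at 0, growing to about 13 N at 0.005, and lifts the cover again when it is not held down
- cover: the jig's loose cover, about 0.45 kg: bright plate 64 mm along its x, 132 mm along its y, 20 mm thick, lying right way up on the bench. Origin: centre of its underside, z up. A red line marks its +y end; three drill bushes stand 1.5 mm proud of its top. It fits one way only, +y end over the jig's +y end. On the dowels it first rests on the tag, underside 29 mm above the bench; home is 24 mm
- red_socket (a point): mouth of the round blind socket in the cover's underside, hidden from above, cover y = +50 mm, at the red end: 14 mm in diameter, 16.5 mm deep, takes the thick dowel. Axes as the cover's
- plain_socket (a point): mouth of the blind slot in the cover's underside, hidden from above, cover y = -50 mm: 10 mm along x, 13 mm along y, 16.5 mm deep, takes the thin dowel. Axes as the cover's
- cover_grip (a point): on the middle of the cover's black grip block, 44 mm above the cover's underside. The block is 22 mm along the cover's x, 34 mm along its y, and rises 32 mm above the plate, to 52 mm above the underside: pinch it along x from above. Axes as the cover's
- file: flat file, 134 mm long along its x, 0.11 kg: black handle from x = -67 to 0 mm (20 mm wide, 17 mm high), steel blade 14 mm wide and 3 mm thick from x = 0 to +67 mm, 7 to 10 mm above its underside. Origin: middle of its length, at its underside, z up. It starts with the handle on the copper tag, between the dowels, the blade pointing roughly along the jig's +x
- file_handle (a point): in the file's handle at x = -30 mm, 10 mm above its underside, near the centre of mass; pinch it along the file's y; axes as the file's. The bench just in front of the jig, on the robot's side of it, is free to lay the file on
- mug: orange mug, 81 mm wide, 101 mm high, 120 mm over its handle (handle at its -y); a bystander on the bench. Origin at its underside, 20 mm from the cup's axis (the axis is at y = +20 mm)
- ring_dish: small white dish of copper rings, 72 mm across, 13 mm high; a bystander. Origin: centre of its underside
- paste_tin: black tin of paste, 55 mm across, 14 mm high; a bystander. Origin: centre of its underside

How it is judged:
On the way, in this order (a step that is already met when the one before it is completed fails the run):
1. the file is lifted off the jig in the gripper (height (world z) of file above 0.04 m and contact force between file and the fingers above 1 N and contact force between file and jig below 0.05 N), for 0.1 s.
2. the file lies on the bench, off the jig, let go (height (world z) of file below 0.008 m and angle between file's own z axis and vertical below 0.15 rad and contact force between file and jig below 0.05 N and contact force between file and the fingers below 0.05 N and linear speed of file below 0.03 m/s), for 0.2 s.
3. the cover has dropped on over both dowels (z of red_socket in the frame of red_dowel below 0.0075 m and z of plain_socket in the frame of plain_dowel below 0.0075 m and horizontal distance between red_socket and red_dowel below 0.003 m and horizontal distance between plain_socket and plain_dowel below 0.004 m), for 0.1 s.
At the end, for the whole second after the job is handed in: cover on both dowels (sockets within 3 and 4 mm of them), both ends within 1.5 mm of the jig block's top, nest down more than 3.5 mm, gripper still holding it down with over 2 N, at rest; file flat and still on the bench, touching neither jig, cover nor gripper (z of red_socket in the frame of red_dowel below 0.0015 m and z of plain_socket in the frame of plain_dowel below 0.0015 m and horizontal distance between red_socket and red_dowel below 0.003 m and horizontal distance between plain_socket and plain_dowel below 0.004 m and value of joint nest above 0.0035 m and contact force between the fingers and cover above 2 N and linear speed of each of cover, file below 0.02 m/s and height (world z) of file below 0.008 m and angle between file's own z axis and vertical below 0.15 rad and contact force between file and jig below 0.05 N and contact force between file and cover below 0.05 N and contact force between file and the fingers below 0.05 N); the arm keeps its last pose, push and grip.
It fails at once if the mug is pushed more than 25 mm or tipped (distance of mug from where it was at the start of the episode above 0.025 m or angle between mug's own z axis and vertical above 0.3 rad).
It fails at once if the dish of rings is pushed more than 25 mm or tipped (distance of ring_dish from where it was at the start of the episode above 0.025 m or angle between ring_dish's own z axis and vertical above 0.3 rad).
It fails at once if the paste tin is pushed more than 25 mm or tipped (distance of paste_tin from where it was at the start of the episode above 0.025 m or angle between paste_tin's own z axis and vertical above 0.3 rad).
It fails at once if the file is dropped or thrown (linear speed of file above 0.8 m/s and contact force between file and the fingers below 0.05 N).
It fails at once if the cover is dropped or thrown (linear speed of cover above 0.8 m/s and contact force between cover and the fingers below 0.05 N).
It also fails if it takes over 51 s, if anything falls off the work surface, if the arm or the gripper's body presses on something with over 40 N, if the wrist force passes 120 N, or if a joint passes its speed limit or range.

## Working session

There is one attempt and no reset: what is moved stays moved. The work goes in short steps, Python scripts to look and compute and a tool call to move; the robot and the scene stay as the last step left them, time stands still between calls to the robot, and variables do not carry over. Pictures are saved under pics/ and viewed, at most 11 in all, crops included, and the job is handed in when it is done.

Besides the shell and the picture viewer there is one more tool, called as name(argument=value, ...) on one line, values as JSON. jog_arm: Moves the arm, as the interface text tells. Its arguments: {"type":"object","properties":{"rows":{"type":"array","items":{"type":"array"}}},"required":["rows"]}

```bash
mkdir -p pics
cat > h.py <<'E'
import numpy as np, cv2, pickle
from bench import get_obs, read_camera, job_done, grip_depth
def cam(n):
    c=read_camera(n); c['R']=cv2.Rodrigues(np.array(c['rvec'],float))[0]; c['t']=np.array(c['tvec'],float).ravel(); return c
def rays(c,uv):
    uv=np.atleast_2d(np.array(uv,float)); K=np.array(c['intrinsics'])
    d=np.c_[(uv-K[[0,1],[2,2]])/K[[0,1],[0,1]],np.ones(len(uv))]@c['R']
    return -c['R'].T@c['t'],d
def onplane(c,uv,z):
    o,d=rays(c,uv); return o+d*((z-o[2])/d[:,2])[:,None]
def cloud(c):
    v,u=np.mgrid[:420,:560]; o,d=rays(c,np.c_[u.ravel(),v.ravel()])
    return (o+d*c['range_z'].ravel()[:,None]).reshape(420,560,3)
E
python3 - <<'E'
from h import *
for n in('top','scene'):
    c=cam(n); cv2.imwrite(f'pics/{n}0.png',c['image']); pickle.dump(c,open(n+'0.pkl','wb')); print(n,-c['R'].T@c['t'],c['R'][2])
print(grip_depth, get_obs())
E
```

```text
top [ 0.22666618 -0.03785337  1.55039468] [ 0.14125764  0.00117904 -0.98997217]
scene [-0.10266097 -0.88510609  0.72497419] [ 0.44544508  0.70096319 -0.5569823 ]
0.0187 {'time': 0.1, 'joint_positions': array([-1.39179479,  0.62926365,  0.03847356,  1.51828205, -0.02701985,
        0.99630188, -0.01996016]), 'joint_vel': array([-2.17439694e-04, -2.06831870e-03, -6.87144962e-05, -3.47521330e-03,
        1.81348829e-03, -8.15345372e-04, -2.19988989e-03]), 'joint_torque': array([ 4.29152526e-03, -5.64523387e+01,  1.23039946e+00, -1.93972725e+01,
        1.11842100e-02,  5.39739951e-03,  2.16930874e-05]), 'tcp_pos': array([0.15737991, 0.63007245, 0.23047059]), 'tcp_rot': array([-3.83541686e-01, -3.11789632e+00,  2.71009824e-03]), 'contact_force': array([-0.01574601, -0.80564976, -0.60125874]), 'wrist_torque': array([-0.03453445,  0.05555073, -0.0044252 ]), 'finger_force': 0.0, 'gripper_width': 0.08525323616131289}
```

View pics/top0.png

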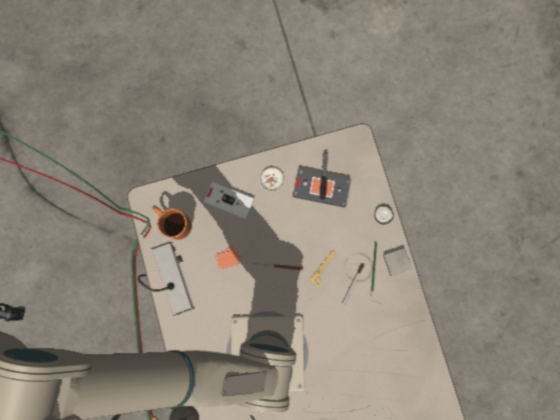

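View pics/scene0.png

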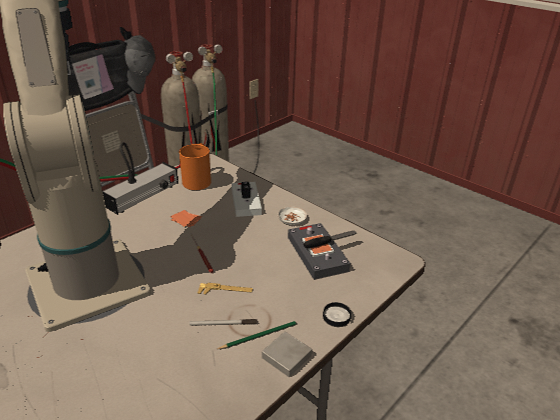

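The top view shows the jig at (322,186) with the file across it, its blade pointing up, and the cover at (229,200). The mug is at (172,223), the dish at (271,178) and the tin at (384,214). The scene view shows the jig at (320,248) and the cover at (246,197). Next I'll take an enlarged crop and the depth data.

Run:
```python
from h import *
c=pickle.load(open('top0.pkl','rb')); s=pickle.load(open('scene0.pkl','rb'))
a=cv2.resize(c['image'][140:240,190:390],None,fx=4,fy=4,interpolation=cv2.INTER_CUBIC)
b=s['image'][170:290,220:380]; b=cv2.resize(b,(266,200),interpolation=cv2.INTER_CUBIC)
cv2.imwrite('pics/crop0.png',a)
cv2.imwrite('pics/crops.png',cv2.resize(s['image'][170:290,220:380],None,fx=5,fy=5,interpolation=cv2.INTER_CUBIC)[:600])
P=cloud(c)
for (u,v) in [(229,200),(222,190),(245,203),(300,190),(345,200),(322,186),(325,160),(271,178)]: print(u,v,P[v,u].round(4))
print(c['intrinsics'])
# height-segment regions
z=P[...,2]
for nm,(r0,r1,q0,q1),lo,hi in [('jigblock',(160,215,285,360),.017,.027),('cover',(175,225,198,262),.014,.026),('grip',(185,215,210,250),.042,.062)]:
    m=np.zeros(z.shape,np.uint8); m[r0:r1,q0:q1]=((z>lo)&(z<hi))[r0:r1,q0:q1]
    n,l,st,_=cv2.connectedComponentsWithStats(m); k=1+st[1:,4].argmax(); pts=P[l==k]
    (x,y),(w,h),ang=cv2.minAreaRect((pts[:,:2]*1000).astype(np.float32)); print(nm,st[k],x,y,w,h,ang,np.median(pts[:,2]))
```

```text
229 200 [0.433  0.0984 0.0501]
222 190 [0.4672 0.1215 0.019 ]
245 203 [0.4277 0.0547 0.0176]
300 190 [ 0.4625 -0.1066  0.0217]
345 200 [ 0.4299 -0.2363  0.0268]
322 186 [ 0.4683 -0.1686  0.0517]
325 160 [ 0.5482 -0.1814  0.0322]
271 178 [ 0.5025 -0.0224  0.0055]
[[529.44782174   0.         275.94689723]
 [  0.         529.44782174 196.43822943]
 [  0.           0.           1.        ]]
jigblock [322 174  29  33 502] 460.35107421875 -210.6259307861328 72.06639099121094 85.13970947265625 78.21739196777344 0.023201781068280636
cover [204 182  49  37 820] 437.44390869140625 104.32013702392578 133.5615997314453 64.3525619506836 66.5888442993164 0.019599260420523512
grip [221 194  13  11  93] 437.05450439453125 103.49215698242188 33.65841293334961 22.20219612121582 65.41429901123047 0.050569155742049565
```

View pics/crop0.png

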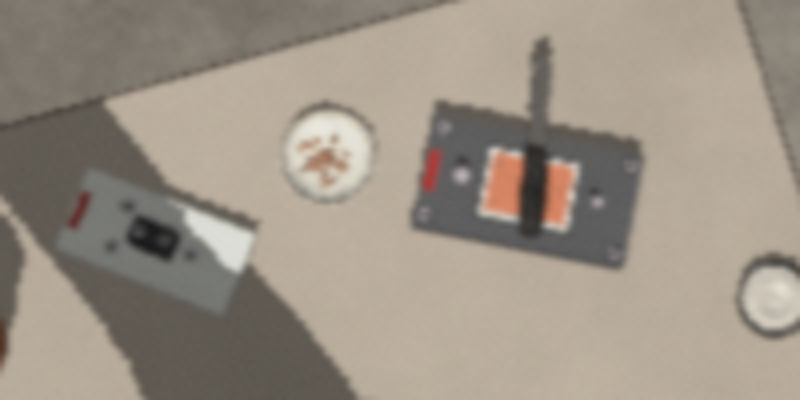

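View pics/crops.png

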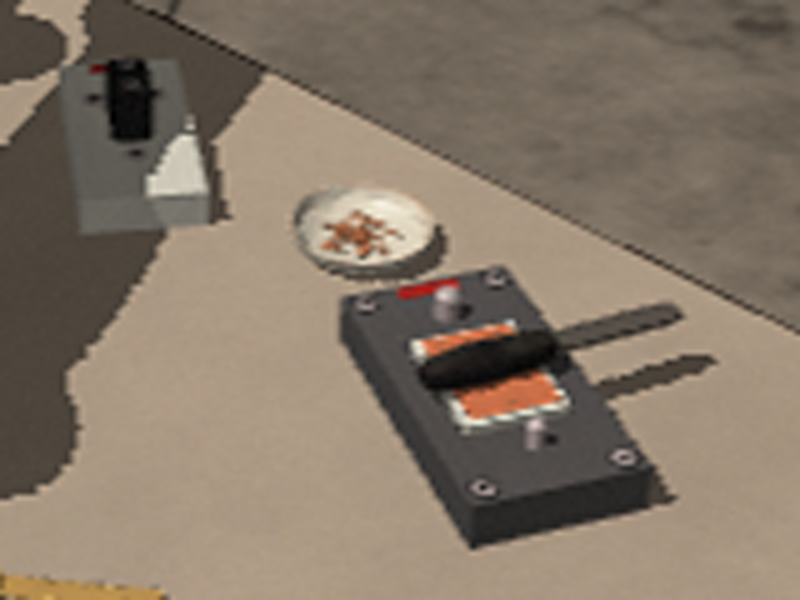

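The crops show that both red ends point left, towards +y. The dowels are at crop (461,175) and (597,201), and the file handle runs from (535,148) to (531,235) with the blade going up to (541,40). Next I'll refine the jig, dowels and file.

```bash
cat > m.py <<'E'
from h import *
def rect(P,box,lo,hi,extra=None):
    r0,r1,q0,q1=box; z=P[...,2]; m=np.zeros(z.shape,np.uint8); m[r0:r1,q0:q1]=((z>lo)&(z<hi))[r0:r1,q0:q1]
    if extra is not None: m&=extra.astype(np.uint8)
    n,l,st,_=cv2.connectedComponentsWithStats(m); k=1+st[1:,4].argmax(); pts=P[l==k]
    (x,y),(w,h),a=cv2.minAreaRect((pts[:,:2]*1000).astype(np.float32))
    q=pts[:,:2]-pts[:,:2].mean(0); e=np.linalg.eigh(q.T@q)[1][:,1]
    return np.round([x,y,w,h,a,np.degrees(np.arctan2(e[1],e[0])),np.median(pts[:,2])*1000,len(pts)],1)
E
python3 - <<'E'
from m import *
c=pickle.load(open('top0.pkl','rb')); s=pickle.load(open('scene0.pkl','rb'))
P=cloud(c); S=cloud(s); 
print('jig top',rect(P,(155,215,285,360),.017,.060)); print('jig scene',rect(S,(215,285,280,355),.017,.06))
print('cover top',rect(P,(175,225,198,262),.012,.06)); print('cover sc',rect(S,(170,220,228,268),.012,.06))
d=c['image'].max(2)<45
print('handle top',rect(P,(170,205,310,335),.033,.06,d)); 
print('file all top',rect(P,(145,205,310,340),.032,.06))
ds=s['image'].max(2)<45; print('handle sc',rect(S,(225,255,295,340),.036,.06,ds)); print('file sc',rect(S,(225,255,295,365),.033,.06))
# bright dowel blobs on jig, shadow-free
for n,cc,b in(('top',c,(165,205,300,345)),('sc',s,(215,265,300,335))):
    g=cc['image'].astype(int); m=((g.min(2)>105)&(g.max(2)-g.min(2)<45)).astype(np.uint8); mm=np.zeros_like(m); r0,r1,q0,q1=b; mm[r0:r1,q0:q1]=m[r0:r1,q0:q1]
    k,l,st,ce=cv2.connectedComponentsWithStats(mm)
    for i in range(1,k):
        if st[i,4]>3: print(n,st[i],ce[i].round(2),onplane(cc,ce[i],.039).round(4), np.median((P if n=='top' else S)[l==i][:,2]).round(4))
# copper tag centroid
for n,cc in(('top',c),('sc',s)):
    h=cc['image'].astype(int); m=(h[...,2]>150)&(h[...,0]<110)&(h[...,2]-h[...,0]>80)
    mm=np.zeros(m.shape,bool); 
    r0,r1,q0,q1=(165,205,300,345) if n=='top' else (225,265,300,340); mm[r0:r1,q0:q1]=m[r0:r1,q0:q1]
    v,u=np.nonzero(mm); p=onplane(cc,np.c_[u,v],.029); print(n,'tag',cv2.minAreaRect((p[:,:2]*1000).astype(np.float32)))
E
```

```text
jig top [ 495.5 -174.2  157.9  137.8   77.3   76.4   25.5 1604. ]
jig scene [ 495.4 -172.9  163.6  136.    77.7   76.7   24.2 1873. ]
cover top [437.4 104.3 133.6  64.4  66.6  66.5  20.  974. ]
cover sc [438.4 103.5 140.7  64.   66.8  68.9  19.8 746. ]
handle top [ 464.2 -173.3    3.7   11.2   89.6 -172.3   46.     8. ]
file all top [ 499.1 -172.6   26.1  133.5   88.3  173.9   40.7  248. ]
handle sc [ 466.2 -174.    19.1   67.1   84.5  173.7   42.   174. ]
file sc [ 499.7 -174.5   23.1  133.6   85.4  175.9   39.   322. ]
top [301 165  22   5  62] [314.21 166.24] [[ 0.5289 -0.1488  0.039 ]] 0.0003
top [326 165  19   9 137] [335.96 168.26] [[ 0.5217 -0.2118  0.039 ]] -0.0003
top [300 170   3   4  10] [300.8 171.5] [[ 0.5141 -0.1095  0.039 ]] 0.0247
top [309 176  12  20  69] [312.87 185.86] [[ 0.4712 -0.1433  0.039 ]] 0.0259
top [326 179  10  20  57] [331.58 188.42] [[ 0.4627 -0.1972  0.039 ]] 0.024
top [303 182   5   5  20] [304.9  183.55] [[ 0.4784 -0.1205  0.039 ]] 0.0349
top [337 189   5   3  11] [339. 190.] [[ 0.4577 -0.2184  0.039 ]] 0.0339
top [300 198  31   7 110] [310.41 202.25] [[ 0.4236 -0.1349  0.039 ]] -0.0004
top [343 203   2   2   4] [343.5 203.5] [[ 0.4182 -0.23    0.039 ]] 0.0224
sc [300 215   7   7  34] [302.35 217.26] [[ 0.4906 -0.0768  0.039 ]] 0.0037
sc [300 215  35  21 346] [323.25 221.97] [[ 0.5217 -0.1178  0.039 ]] -0.0007
sc [307 228   5   6  20] [308.45 229.85] [[ 0.4738 -0.1259  0.039 ]] 0.0347
sc [302 238   3   4   9] [302.89 239.56] [[ 0.442  -0.1498  0.039 ]] 0.0242
sc [310 248  24  12  63] [321.44 253.  ] [[ 0.4491 -0.2097  0.039 ]] 0.0267
sc [300 258   4   7  17] [301.   261.94] [[ 0.3943 -0.2121  0.039 ]] -0.0004
top tag ((470.03680419921875, -169.8936309814453), (51.825401306152344, 36.47800827026367), 77.42680358886719)
sc tag ((473.43865966796875, -148.55633544921875), (98.88402557373047, 42.144859313964844), 78.68028259277344)
```

Jig: the dowels come out 100 mm apart, as given, at (0.478,-0.1205) and (0.458,-0.218), with yaw about -12°. Cover: centre (0.437,0.104), yaw about -23.5°. File: handle point (0.469,-0.171), yaw about -4°. I'll move over the file with the opening part-shut.

jog_arm(rows=[[0,[28,-38,0],0],[0,[28,-38,0],0],[0,[28,-38,0],0],[0,[28,-38,0],0],[0,[28,-38,0],0],[0,[28,-38,0],0],[0,[28,-38,0],0],[0,[28,-38,0],0],[0,[28,-38,0],0],[0,[28,-38,0],0],[0,[28,-38,0],0],[0,[28,-38,0],0],[0,[31,-80,0],10],[0,[31,-80,0],10],[0,[31,-80,0],10],[0,[31,-80,0],10],[0,[31,-80,0],10],[0,[31,-80,0],10],[0,[31,-80,0],10],[0,[31,-80,0],10]])

```text
time: 1.77
tcp_pos: [0.4608, -0.0838, 0.2312]
tcp_rot: [-0.11, -3.139, -0.0]
contact_force: [0.6, 0.4, -0.2]
gripper_width: 0.0424
finger_force: 0.0
```

jog_arm(rows=[[0,[0.8,-8.7,0],0],[0,[0.8,-8.7,0],0],[0,[0.8,-8.7,0],0],[0,[0.8,-8.7,-12],0],[0,[0.8,-8.7,-12],0],[0,[0.8,-8.7,-12],0],[0,[0.8,-8.7,-12],0],[0,[0.8,-8.7,-12],0]])

```text
time: 2.43
tcp_pos: [0.4677, -0.1683, 0.1101]
tcp_rot: [-0.11, -3.135, -0.002]
contact_force: [0.5, -0.0, 1.2]
gripper_width: 0.0426
finger_force: 0.0
```

Run:
```python
from m import *
c=cam('scene'); cv2.imwrite('pics/s1.png',cv2.resize(c['image'][150:300,200:400],None,fx=4,fy=4,interpolation=cv2.INTER_CUBIC)); o=get_obs(); print(o['tcp_pos'],o['tcp_rot'],o['gripper_width'])
```

```text
[ 0.46952861 -0.16884608  0.11189506] [-1.10317214e-01 -3.13934921e+00 -2.17811117e-05] 0.04252791438479002
```

View pics/s1.png

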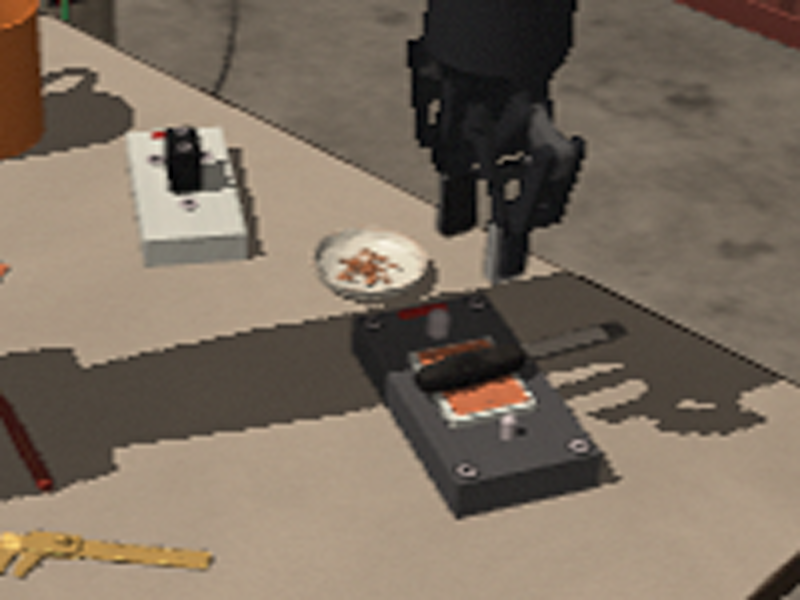

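The fingers (crop (460,230) and (505,270)) straddle the handle line above the jig. I'll descend to z≈0.032, close and lift a little.

jog_arm(rows=[[0,[0,-0.3,-3],0],[0,[0,-0.3,-5],0],[0,[0,-0.3,-6.5],0],[0,[0,-0.3,-7.5],0],[0,[0,-0.3,-8],0],[0,[0,-0.3,-8],0],[0,[0,-0.3,-8],0],[-1,[0,-0.3,-8],0],[-1,[0,-0.3,-8],0],[-1,[0,-0.3,-8],0],[-1,[0,-0.3,-8],0],[-1,[0,-0.3,-8],0],[-1,[0,-0.3,-8],0],[-1,[0,-0.3,-8],0],[-1,[0,-0.3,-8],0]])

```text
time: 3.73
tcp_pos: [0.47, -0.172, 0.0323]
tcp_rot: [0.11, 3.138, -0.001]
contact_force: [-0.7, -0.4, 5.7]
gripper_width: 0.0173
finger_force: 58.5
```

jog_arm(rows=[[-1,[0,0,0.3],0],[-1,[0,0,0.8],0],[-1,[0,0,1.5],0],[-1,[0,0,2.5],0],[-1,[0,0,4],0],[-1,[0,0,5],0],[-1,[0,0,6],0],[-1,[0,0,6],0],[-1,[0,0,6],0],[-1,[0,0,6],0]])

```text
time: 4.57
tcp_pos: [0.469, -0.1717, 0.0912]
tcp_rot: [-0.11, -3.139, -0.0]
contact_force: [0.0, 0.9, -1.2]
gripper_width: 0.0177
finger_force: 59.0
```

Run:
```python
from m import *
c=cam('scene'); t=cam('top'); a=cv2.resize(c['image'][150:300,200:400],None,fx=3,fy=3,interpolation=cv2.INTER_CUBIC)
b=cv2.resize(t['image'][140:290,260:360],None,fx=2,fy=3); cv2.imwrite('pics/s2.png',np.hstack([a,b])); o=get_obs(); print(o['tcp_pos'],o['tcp_rot'],o['gripper_width'],o['finger_force'],o['contact_force'])
pickle.dump(c,open('s2.pkl','wb'))
```

```text
[ 0.46879669 -0.17168004  0.09076767] [-1.10360415e-01 -3.13841795e+00 -5.69733026e-04] 0.017817181626736057 58.95864745834842 [-0.37342494  1.1572212  -1.72538515]
```

View pics/s2.png

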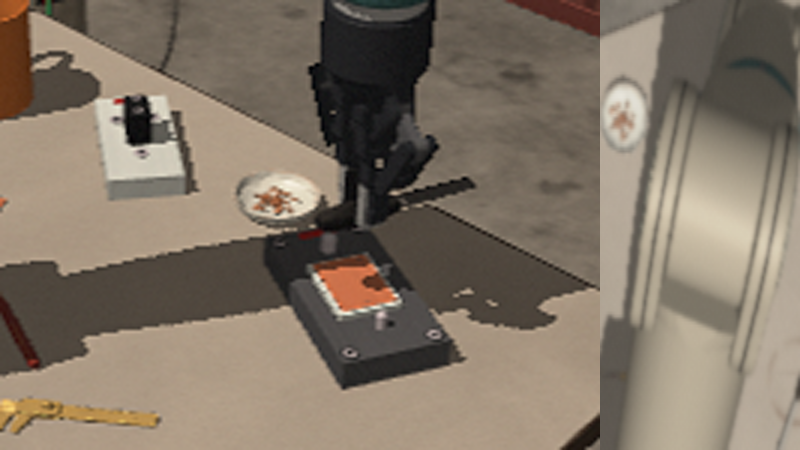

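The file is held level above the jig, at crop (370,215). I'll turn it parallel to the jig and carry it to the robot's side.

jog_arm(rows=[[-1,[-1,0,0],-7],[-1,[-2,1,0],-14],[-1,[-4,2,0],-21],[-1,[-6,3,0],-28],[-1,[-7.7,4.8,0],-35],[-1,[-7.7,4.8,0],-42],[-1,[-7.7,4.8,0],-49],[-1,[-7.7,4.8,0],-56],[-1,[-7.7,4.8,0],-63],[-1,[-7.7,4.8,0],-70],[-1,[-7.7,4.8,0],-77],[-1,[-7.7,4.8,0],-84],[-1,[-7.7,4.8,0],-91],[-1,[-7.7,4.8,0],-98],[-1,[-7.7,4.8,0],-98],[-1,[-7.7,4.8,0],-98],[-1,[-7.7,4.8,0],-98]])

```text
time: 6.08
tcp_pos: [0.3921, -0.1238, 0.0911]
tcp_rot: [-2.438, -1.98, 0.001]
contact_force: [0.5, -0.4, -1.0]
gripper_width: 0.0174
finger_force: 58.9
```

Run:
```python
from m import *
c=cam('scene'); a=cv2.resize(c['image'][150:300,200:400],None,fx=3,fy=3,interpolation=cv2.INTER_CUBIC)
cv2.imwrite('pics/s3.png',a); o=get_obs(); print(o['tcp_pos'],o['tcp_rot'],o['joint_positions'])
```

```text
[ 0.39220474 -0.1237918   0.09116145] [-2.43919709e+00 -1.97942296e+00  1.98938761e-04] [-0.0686051   0.61644851  0.44697799  2.29088409 -0.74708826  0.3766839
  0.80791121]
```

View pics/s3.png

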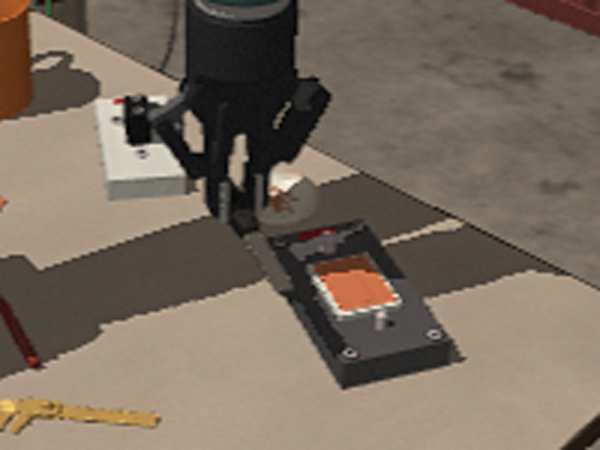

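The file, with its blade from about (245,225) to (285,290), is parallel to the jig's near side. I'll lower it.

jog_arm(rows=[[-1,[0,0,-2],0],[-1,[0,0,-4],0],[-1,[0,0,-6],0],[-1,[0,0,-7],0],[-1,[0,0,-7.8],0],[-1,[0,0,-8.3],0],[-1,[0,0,-8.6],0],[-1,[0,0,-8.7],0],[-1,[0,0,-8.7],0],[-1,[0,0,-8.7],0],[-1,[0,0,-8.7],0]])

```text
time: 7.05
tcp_pos: [0.3994, -0.126, 0.0129]
tcp_rot: [-2.432, -1.968, 0.013]
contact_force: [-0.1, 0.4, -0.8]
gripper_width: 0.0174
finger_force: 59.0
```

Run:
```python
from h import *
o=get_obs(); print(o['tcp_pos'],o['tcp_rot'],o['joint_positions'],o['contact_force'])
R=cv2.Rodrigues(o['tcp_rot'])[0]; print(R.round(4))
```

```text
[ 0.39938434 -0.12600013  0.01286855] [-2.43214785 -1.96827161  0.01284806] [ 0.04152982  0.78467949  0.29444652  2.28681799 -1.09925977  0.23335983
  1.13408991] [-0.1483096   0.44873354 -0.80497203]
[[ 0.2085  0.9779 -0.0144]
 [ 0.978  -0.2085  0.0048]
 [ 0.0016 -0.0151 -0.9999]]
```

The arm stopped short because joints 5 and 6 are at their limits. The file is still held, so I'll raise it and shift along the jig, farther from the base.

jog_arm(rows=[[-1,[0,0,3],0],[-1,[0,0,4],0],[-1,[-1,-2,4],0],[-1,[-1.2,-5.4,4],0],[-1,[-1.2,-5.4,4],0],[-1,[-1.2,-5.4,4],0],[-1,[-1.2,-5.4,4],0],[-1,[-1.2,-5.4,4],0]])

```text
time: 7.72
tcp_pos: [0.3871, -0.1789, 0.0524]
tcp_rot: [-2.43, -1.968, 0.013]
contact_force: [0.3, -0.1, -0.8]
gripper_width: 0.0174
finger_force: 59.1
```

Run:
```python
from h import *
o=get_obs(); print(o['tcp_pos'],o['tcp_rot'],o['joint_positions'],o['contact_force'])
```

```text
[ 0.3871335  -0.17893641  0.05241333] [-2.42982131 -1.9684736   0.01284465] [ 0.05142824  0.72878217  0.47302156  2.25768474 -0.9485235   0.38168959
  1.12513736] [ 0.30685067 -0.09318919 -0.84253982]
```

jog_arm(rows=[[-1,[0,-0.1,-1.5],0],[-1,[0,-0.1,-2.5],0],[-1,[0,-0.1,-3.3],0],[-1,[0,-0.1,-4],0],[-1,[0,-0.1,-4.4],0],[-1,[0,-0.1,-4.6],0],[-1,[0,-0.1,-4.7],0],[-1,[0,-0.1,-4.8],0],[-1,[0,-0.1,-4.8],0],[-1,[0,-0.1,-4.8],0]])

```text
time: 8.55
tcp_pos: [0.3874, -0.181, 0.0046]
tcp_rot: [-2.432, -1.969, 0.014]
contact_force: [-0.3, 0.1, -0.5]
gripper_width: 0.0173
finger_force: 59.1
```

Run:
```python
from m import *
c=cam('scene'); a=cv2.resize(c['image'][180:300,240:400],None,fx=4,fy=4,interpolation=cv2.INTER_CUBIC)
cv2.imwrite('pics/s4.png',a); o=get_obs(); print(o['tcp_pos'],o['tcp_rot'],o['joint_positions'],o['contact_force'])
```

```text
[ 0.38742485 -0.18104631  0.00466354] [-2.43175665 -1.96862088  0.01348408] [ 0.17471746  0.8058822   0.29173599  2.26454951 -1.09624282  0.23400687
  1.25820307] [-0.33143391  0.38389066 -1.12244682]
```

View pics/s4.png

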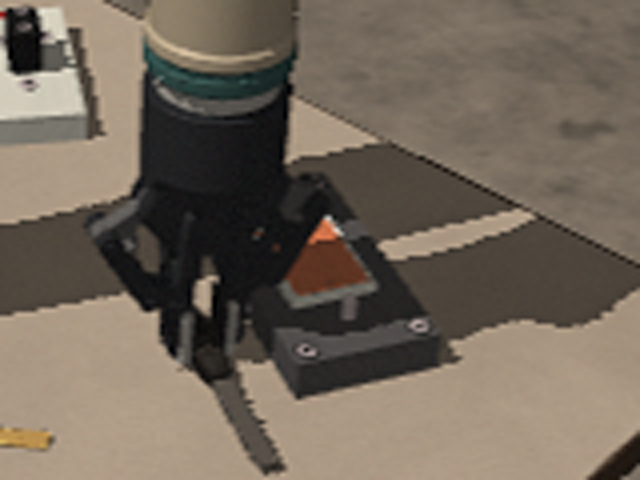

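The file sits just above the bench beside the jig, with the blade tip at (275,470). I'll lower the last 1 mm or so, open a little, then rise.

jog_arm(rows=[[-1,[0.1,-0.1,-0.1],0],[-1,[0.1,-0.1,-0.15],0],[-1,[0.1,-0.1,-0.15],0],[-0.45,[0.1,-0.1,-0.15],0],[-0.45,[0.1,-0.1,-0.15],0],[-0.45,[0.1,-0.1,-0.15],0],[-0.45,[0.1,-0.1,-0.15],0]])

```text
time: 9.18
tcp_pos: [0.3883, -0.1822, 0.0029]
tcp_rot: [-2.432, -1.968, 0.014]
contact_force: [0.0, -0.1, -0.1]
gripper_width: 0.0238
finger_force: 0.0
```

jog_arm(rows=[[-0.45,[0,0,1.5],0],[-0.4,[0,0,3],0],[-0.4,[0,0,6],0],[0.3,[0,0,10],0],[0.3,[0,0,14],0],[0.3,[4.9,5,14],-11.5],[0.3,[4.9,9,14],-11.5],[0.3,[4.9,13,14],-11.5],[0.3,[4.9,17,14],-11.5],[0.3,[4.9,21,14],-11.5],[0.3,[4.9,25,14],-11.5],[0.3,[4.9,28.6,14],-11.5],[0.3,[4.9,28.6,14],-11.5],[0.3,[4.9,28.6,14],-11.5],[0.3,[4.9,28.6,14],-11.5]])

```text
time: 10.43
tcp_pos: [0.4371, 0.104, 0.1428]
tcp_rot: [-2.615, -1.717, 0.012]
contact_force: [-0.1, 0.1, 0.1]
gripper_width: 0.0557
finger_force: 0.0
```

Run:
```python
from m import *
o=get_obs(); print(o['tcp_pos'],o['joint_positions'],o['gripper_width']);R=cv2.Rodrigues(o['tcp_rot'])[0]; print(R.round(4),np.degrees(np.arctan2(R[1,1],R[0,1])))
c=cam('scene'); t=cam('top'); S=cloud(c);P=cloud(t)
print('cover sc',rect(S,(170,220,228,268),.012,.06))
print('jig sc',rect(S,(215,285,290,355),.020,.06)); print('jig top',rect(P,(165,215,285,360),.020,.06))
print('file sc',rect(S,(235,310,270,330),.0045,.019)); print('file top',rect(P,(195,240,300,360),.0045,.019))
for n,cc,X,b in(('top',t,P,(165,205,300,345)),('sc',c,S,(215,265,300,335))):
    g=cc['image'].astype(int); z=X[...,2]; mm=np.zeros(z.shape,np.uint8); r0,r1,q0,q1=b
    mm[r0:r1,q0:q1]=((z>.0325)&(z<.045))[r0:r1,q0:q1]
    k,l,st,ce=cv2.connectedComponentsWithStats(mm)
    for i in range(1,k):
        if st[i,4]>3: print(n,st[i],X[l==i].mean(0).round(4),onplane(cc,ce[i],.038).round(4))
a=np.hstack([cv2.resize(c['image'][160:310,200:400],(400,300)),cv2.resize(t['image'][140:290,200:400],(400,300))])
cv2.imwrite('pics/s5.png',a)
```

```text
[0.43706975 0.10397969 0.14280311] [-0.86236764  0.66985676  0.88770954  2.15198525 -0.82707166  0.72600996
  0.18541827] 0.05574770239938395
[[ 3.975e-01  9.175e-01 -1.390e-02]
 [ 9.176e-01 -3.975e-01  6.800e-03]
 [ 7.000e-04 -1.550e-02 -9.999e-01]] -23.42421740098903
cover sc [438.5 103.3 137.5  64.3  66.6  68.5  19.9 741. ]
jig sc [ 471.3 -168.1  164.9   86.5   77.6   77.3   24.1 1680. ]
jig top [ 469.5 -168.5  157.9   85.4   77.5   77.9   25.4 1371. ]
file sc [ 381.4 -213.9  131.4   20.    77.4   79.5    9.8  355. ]
file top [ 382.6 -210.9  136.2   23.8   80.2   78.9   12.   225. ]
top [303 181   4   5  15] [ 0.4805 -0.1196  0.0373] [[ 0.4804 -0.1195  0.038 ]]
top [338 189   2   3   6] [ 0.4576 -0.2169  0.0397] [[ 0.4579 -0.2171  0.038 ]]
top [316 190   3   2   4] [ 0.4575 -0.156   0.0338] [[ 0.4568 -0.1557  0.038 ]]
sc [308 227   5   4  15] [ 0.481  -0.121   0.0369] [[ 0.48   -0.1223  0.038 ]]
sc [326 254   4   4  13] [ 0.4582 -0.2195  0.0361] [[ 0.4567 -0.2213  0.038 ]]
```

View pics/s5.png

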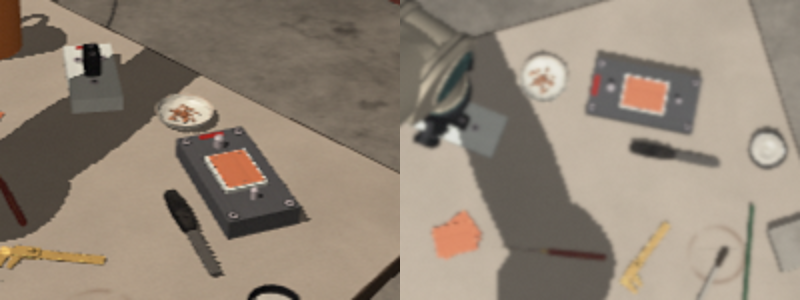

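The file lies flat, clear of the jig, and the jig block and dowels agree: centre (0.4692,-0.169), yaw about -12.4°. I'll descend on the cover grip.

jog_arm(rows=[[0.2,[0,0,-3],0],[0.2,[0,0,-6],0],[0.2,[0,0,-8],0],[0.2,[0,0,-9.5],0],[0.2,[0,0,-10.5],0],[0.2,[0,0,-11.2],0],[0.2,[0,0,-11.6],0],[0.2,[0,0,-11.6],0],[0.2,[0,0,-11.6],0],[-1,[0,0,-11.6],0],[-1,[0,0,-11.6],0],[-1,[0,0,-11.6],0],[-1,[0,0,-11.6],0],[-1,[0,0,-11.6],0],[-1,[0,0,-11.6],0],[-1,[0,0,-11.6],0],[-1,[0,0,-11.6],0],[-1,[0,0,-11.6],0]])

```text
time: 12.03
tcp_pos: [0.4375, 0.104, 0.0276]
tcp_rot: [-2.616, -1.716, 0.01]
contact_force: [0.1, -0.9, 5.3]
gripper_width: 0.0209
finger_force: 58.6
```

jog_arm(rows=[[-1,[0,0,0.5],0],[-1,[0,0,1.5],0],[-1,[0,0,3],0],[-1,[0,0,5],0],[-1,[0,0,7],0],[-1,[1,-3,7],5],[-1,[2,-6,7],11],[-1,[3.2,-10,7],11],[-1,[3.2,-14,7],11],[-1,[3.2,-18,7],11],[-1,[3.2,-22,7],11],[-1,[3.2,-25,7],11],[-1,[3.2,-27.3,7],11],[-1,[3.2,-27.3,7],11],[-1,[3.2,-27.3,7],11],[-1,[3.2,-27.3,7],11]])

```text
time: 13.37
tcp_pos: [0.4687, -0.1679, 0.0967]
tcp_rot: [-2.438, -1.957, 0.014]
contact_force: [-0.6, 1.0, -2.6]
gripper_width: 0.0211
finger_force: 59.2
```

```bash
cat > chk.py <<'E'
from m import *
o=get_obs(); print(o['tcp_pos'],o['gripper_width'],o['finger_force'],o['contact_force'],o['wrist_torque'].round(2));R=cv2.Rodrigues(o['tcp_rot'])[0]; print('tooly yaw',np.degrees(np.arctan2(R[1,1],R[0,1])),R[:,2].round(4))
c=cam('scene'); pickle.dump(c,open('s6.pkl','wb')); t=cam('top'); pickle.dump(t,open('t6.pkl','wb'))
E
python3 - <<'E'
exec(open('chk.py').read())
S=cloud(c); u0=o['tcp_pos'][2]-.0276
b=(180,275,270,360); z=S[...,2]; m=np.zeros(z.shape,bool); m[b[0]:b[1],b[2]:b[3]]=True
br=(c['image'].min(2)>70)
print('cover', rect(S,b,u0+.014,u0+.026,br))
a=cv2.resize(c['image'][160:310,240:400],None,fx=4,fy=4,interpolation=cv2.INTER_CUBIC); cv2.imwrite('pics/s6.png',a)
E
```

```text
[ 0.46870643 -0.16793813  0.09673483] 0.021110449051818796 59.243096709251404 [-0.63831942  1.03502951 -2.55978505] [ 0.03 -0.04 -0.07]
tooly yaw -12.503266299090122 [-0.0164  0.0063 -0.9998]
cover [ 469.4 -168.3  133.5   66.3   77.7   92.6   88.6  777. ]
```

View pics/s6.png

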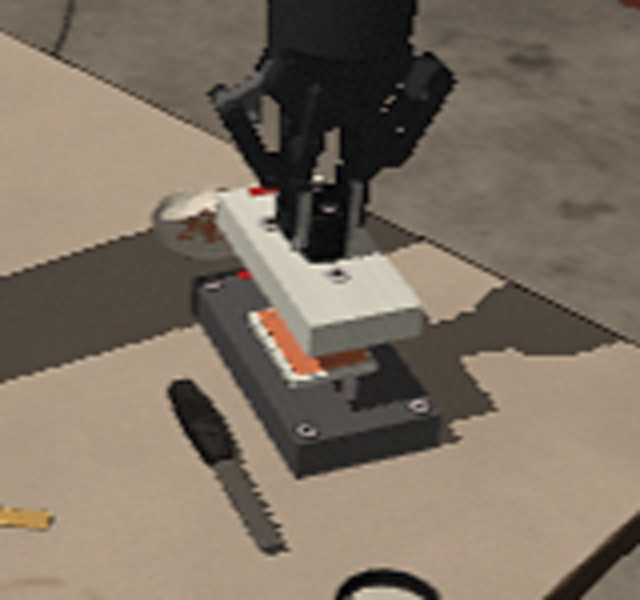

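The cover hangs level over the jig with its red end on the jig's red side, at crop (262,190) and (245,275). The estimated offset is under 1 mm (+0.8, -0.8). I'll make that correction and lower over the dowel tips, watching the force.

jog_arm(rows=[[-1,[0.08,-0.08,-1],0],[-1,[0.08,-0.08,-2],0],[-1,[0.08,-0.08,-2.5],0],[-1,[0.08,-0.08,-2.8],0],[-1,[0.08,-0.08,-3.1],0],[-1,[0.08,-0.08,-3.3],0],[-1,[0.08,-0.08,-3.4],0],[-1,[0.08,-0.08,-3.4],0]])

```text
time: 14.13
tcp_pos: [0.47, -0.1699, 0.0628]
tcp_rot: [-2.44, -1.957, 0.014]
contact_force: [-0.1, -0.1, -4.2]
gripper_width: 0.0206
finger_force: 59.1
```

```bash
python3 chk.py
```

```text
[ 0.4700338  -0.16992385  0.06282664] 0.020645254226616484 59.13098394870758 [-0.07335187 -0.05384053 -4.24933539] [ 0.06 -0.04  0.06]
tooly yaw -12.537005573650742 [-0.0152  0.0049 -0.9999]
```

The underside is 4 mm below the dowel tops and the force is only the cover's weight, so both dowels have entered. I'll continue down.

jog_arm(rows=[[-1,[0,0,-0.1],0],[-1,[0,0,-0.2],0],[-1,[0,0,-0.3],0],[-1,[0,0,-0.4],0],[-1,[0,0,-0.5],0],[-1,[0,0,-0.5],0],[-1,[0,0,-0.5],0]])

```text
time: 14.82
tcp_pos: [0.47, -0.1699, 0.0578]
tcp_rot: [-2.44, -1.957, 0.014]
contact_force: [-0.3, 0.2, -4.2]
gripper_width: 0.021
finger_force: 59.1
```

```bash
python3 chk.py
```

```text
[ 0.46997883 -0.16985238  0.05784008] 0.020994921670720694 59.13021504878998 [-0.27854623  0.21712649 -4.23608882] [-0.07 -0.03 -0.03]
tooly yaw -12.532360982741137 [-0.0153  0.005  -0.9999]
```

jog_arm(rows=[[-1,[0,0,-0.1],0],[-1,[0,0,-0.2],0],[-1,[0,0,-0.3],0],[-1,[0,0,-0.4],0],[-1,[0,0,-0.5],0],[-1,[0,0,-0.6],0],[-1,[0,0,-0.65],0],[-1,[0,0,-0.65],0],[-1,[0,0,-0.65],0]])

```text
time: 15.67
tcp_pos: [0.4702, -0.1699, 0.0521]
tcp_rot: [-2.441, -1.957, 0.012]
contact_force: [-1.9, 1.5, 9.0]
gripper_width: 0.0207
finger_force: 60.8
```

```bash
python3 chk.py
```

```text
[ 0.4701512  -0.1699373   0.05211264] 0.02070024189155888 60.83617329597473 [-1.86641104  1.48797711  9.03846598] [0.23 0.32 0.01]
tooly yaw -12.543241078216278 [-0.0143  0.0053 -0.9999]
```

jog_arm(rows=[[-1,[0,0,-0.05],0],[-1,[0,0,-0.1],0],[-1,[0,0,-0.15],0],[-1,[0,0,-0.15],0],[-1,[0,0,-0.15],0]])

```text
time: 16.18
tcp_pos: [0.4701, -0.1699, 0.0515]
tcp_rot: [-2.441, -1.957, 0.011]
contact_force: [-4.1, 2.7, 18.9]
gripper_width: 0.0209
finger_force: 62.3
```

jog_arm(rows=[[-1,[0,0,-0.05],0],[-1,[0,0,-0.1],0],[-1,[0,0,-0.15],0],[-1,[0,0,-0.15],0],[-1,[0,0,-0.15],0]])

```text
time: 16.6
tcp_pos: [0.47, -0.1699, 0.0514]
tcp_rot: [-2.441, -1.956, 0.008]
contact_force: [-7.6, 4.9, 33.9]
gripper_width: 0.0211
finger_force: 64.4
```

Run:
```python
exec(open('chk.py').read())
S=cloud(c); z=S[...,2]
q=np.array([.469,-.169]);th=np.radians(-12.4);ex=np.array([np.cos(th),np.sin(th)]);ey=np.array([-ex[1],ex[0]])
d=S[...,:2]-q; X=d@ex;Y=d@ey; ok=(abs(X)<.027)&(z>.035)&(z<.052)
for lo,hi in((-.06,-.045),(-.045,-.03),(.03,.045),(.045,.06)):
    m=ok&(Y>lo)&(Y<hi); print(lo,m.sum(),np.median(z[m]).round(4))
print('block',np.median(z[(abs(X)<.037)&(abs(Y)>.069)&(abs(Y)<.076)&(z>.015)&(z<.03)]))
print('file',rect(S,(235,310,270,330),.0045,.019))
a=cv2.resize(c['image'][160:310,240:400],None,fx=4,fy=4,interpolation=cv2.INTER_CUBIC); cv2.imwrite('pics/s7.png',a)
```

```text
[ 0.47001544 -0.16986958  0.05142214] 0.021067263908103453 64.43575501441956 [-7.55255203  4.9060057  33.8776947 ] [0.82 1.21 0.08]
tooly yaw -12.57933628048998 [-0.0125  0.0069 -0.9999]
-0.06 109 0.0434
-0.045 108 0.0436
0.03 33 0.0437
0.045 37 0.0436
block 0.023600403144348914
file [ 382.1 -213.5  131.8   19.9   77.7   79.5    9.2  349. ]
```

View pics/s7.png

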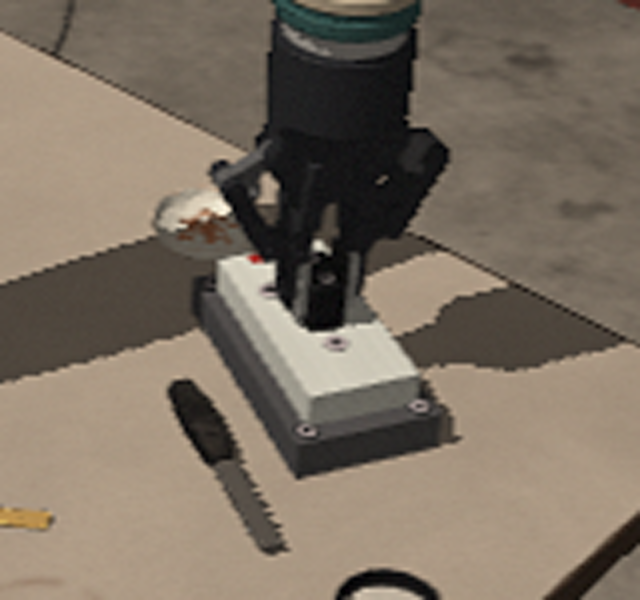

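The cover lies flat: its top is at 43.5 mm at both ends and the block's is at 23.6 mm, a 20 mm difference that matches the plate thickness. It is held with about 34 N, and the file lies clear. I'll hand it in.

```bash
python3 -c "
from h import *
print(job_done())"
```

```text
the job is handed in; nothing more can be done
None
```

I handed in the job at about 17 s with the cover over both dowels and held flat on the jig's base at about 34 N; the file lies flat on the bench clear of the jig, the mug, dish and tin were left alone, and the hand-in gave no verdict.

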